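# Lock the turret grater on its slicer

## Robot

A 6-joint arm with a two-finger parallel gripper is mounted at the origin on the work surface. World frame = base frame: x ahead of the robot, y to its left, z up, the work surface at z = 0. Lengths are in m, angles in rad, forces in N, time in s.
With the tool pointing down it reaches from about 0.325 to 0.775 m from the base axis. Payload 9.3 kg.
Tool frame: the origin (TCP) lies on the centre line of the jaws, within the pads' length; the fingertips stand 11 mm ahead of it and the grasp point (between the pads) lies 8 mm behind it; y points along the fingers, z is the direction in which the jaws open and shut, and the axes are right-handed (so a half turn about y gives the same grasp; the last joint's range is limited). The gripper opens to 85 mm and grips with 20 to 120 N. Pads are 22 mm wide; open, the fingers measure 114 mm over their backs; the gripper's body (76 mm by 85 mm) begins 54 mm behind the grasp point. The pads swing forward as they close: fully open they stand 13 mm farther back than shut.
Start: joints at [-1.309, 0.259, 0.021, 1.334, 0, 1.418], TCP at [0.222, -0.503, 0.242] pointing down, gripper open.
Joint ranges: [-3.04, 3.04], [-0.91, 1.82], [-1.04, 1.36], [-1.92, 1.95], [-1.52, 1.45], [-3.14, 3.14]. Speed limits (rad/s): [2.22, 2.22, 2.79, 3.14, 3.14, 3.14].

## Interface

Orientations are given as a rotation vector (axis times angle).
In Python, from workcell import get_obs, camera, finish_job gives the robot as it stands. The module is installed in compiled form; this text tells all that it offers.
- The arm moves only by the shell command python3 -m creep 'ROWS' [FORCE]. ROWS is JSON, one flat list of numbers, 5 for each row, row after row: the shift along the world's x, y, z in cm, then the turn about the world's z in rad, then the finger opening in cm, from 0 to 8.54. In form: [dx, dy, dz, turn, fingers, dx, dy, dz, turn, fingers, ...]. A call has exactly 8 rows; each row shifts and turns the commanded pose from where the row before left it; what a row does not reach is not made up. A row lasts 1/10 s, in which the tool goes at most 50 mm and 8.59 degrees, less where a joint would pass 70% of its speed; a pose out of reach is approached as far as the arm can. A call with a gripper value outside its range is refused whole. The fingers move at their own pace and stop on an object; FORCE is the grip in N (left out, the last holds). Time passes only in rows, so rows that do not move let the fingers close, or fill a call up. It gives the time, the measured TCP pose, the force and the opening at its end, in the units of the state.
- get_obs(): the state, without advancing time (a new reading comes with each control period).
- camera(name): name is "side" or "top" or "wrist"; returns a dict with "color" (480x640x3 uint8, blue, green, red), "K" (3x3 intrinsics, pixels), "R" (3x3) and "t" (3): a world point X has camera coordinates R X + t; the wrist camera has in their place "mount" (4x4, takes a point from camera to tool coordinates, whose origin is the TCP and whose axes are the tool frame's). Camera axes: x right, y down, z forward; pixel columns grow to the right and rows downward; lengths in m; the calibration is good to about 2 mm. The wrist camera is an equidistant fisheye: a pixel r from the principal point sees the ray r / f radians off the axis. A picture is of the moment at which its call begins: read the wrist's pose just before it. There is no depth.
- finish_job(): hands the job in, once; it reports no verdict.
The state is a dict: "clock": time; "qpos": joint angles; "qd": joint speeds; "joint_torque": joint torques, N m; "position": TCP position; "tcp_rot": TCP orientation; "contact_force": force on the tool from outside, world axes, zero at the start; "ft_torque": the same for the moment, N m; "finger_gap": finger opening in m.
Only numpy, scipy, OpenCV 4.12 (cv2) and the standard library are available. Lean on these libraries where they do the work, as an engineer would, in place of code of your own. Each camera call takes 0.05 s, during which the arm holds its last target.

## Task

Take the steel locking pin out of its wooden stand and put it through the hole in the turret grater. With the pin as the handle, swing the turret whichever way round is shorter until its slicer faces the catch tray, press the pin gently while feeling for the socket hidden underneath until it drops in, and leave it standing fully home and let go. Never force the pin, keep the fingers off the grater itself, and do not disturb the other things on the counter.

Things in the scene. Friction and masses are not known exactly. Their poses are not given: they have to be found in the camera images.
- pin_head (a point): Steel locking pin, stands upright in one of the two holes of the wooden stand (which one varies). Plain cylindrical head 20 mm diameter, 30 mm tall, on a round shaft 12 mm diameter, 50 mm long with a slightly tapered foot; 80 mm overall, 0.12 kg. This point is the centre of the head, 65 mm above the foot; z runs up the pin.
- pin_tip (a point): The foot of the same pin: centre of its lower end face. z runs up the pin towards the head, which is 50 to 80 mm from here.
- stand: Wooden block 60 x 130 x 40 mm (x, y, z), fixed to the counter; origin at the centre of its underside. Two holes of 14 mm, 30 mm deep, at y = -35 and +35 mm on its own y axis: one holds the pin, the other a wooden pestle.
- base: Foot of the turret grater, fixed to the counter: round dark steel foot 200 mm across, origin at the centre of its underside, on the turret's vertical axis. Its own -x is the front, where an open steel catch tray (75 x 100 mm, 22 mm high) sticks out, centred 168 mm from the axis.
- socket_about (a point): Top of the hard black plate under the turret (34 mm above the counter), 62 mm in front of the axis: roughly where the one hidden socket is, a hole of 14 mm, 16 mm deep (bottom 18 mm above the counter), 62 mm from the axis. Its true bearing about the axis differs from this point by up to 0.2 rad either way; the turret covers it, so it can only be found by feel.
- turret (a joint): Turret angle in rad; turns endlessly both ways about the vertical axis, counter-clockwise from above positive, steady friction about 0.15 N m (2.5 N at the hole). 0 and 2 pi (6.283) both mean that hole and slicer point to the base's front. Starts anywhere from 0.7 to 5.58; going down to 0 or up to 6.283 reaches the same place.
- turret_hub (a point): Top of the turret's low hub cap (40 mm across), on the axis, 56 mm above the counter. The turret is a flat steel square 158 mm wide, 12 mm thick (36 to 48 mm above the counter), with four different grating petals reaching 123 mm from the axis.
- turret_hole (a point): Mouth of the turret's one through hole, in its top face 48 mm above the counter, 62 mm from the axis, beside the slicer petal (one long slot). 13.5 mm wide, 12 mm deep, chamfered; the black plate lies 2 mm below it. A pin put through stands on the plate, its foot 34 mm above the counter, and can sink 16 mm further once over the socket.
- pestle_mid (a point): Bystander: small wooden pestle with a ball head 28 mm across, in the stand's other hole; this point is 40 mm above its foot, it is 69 mm long.
- bowl: Bystander: orange mixing bowl 200 mm across, 75 mm high; origin under its centre.
- jar: Bystander: white ceramic jar 72 mm across, 110 mm high; origin under its centre.
- ramekin: Bystander: white cup 80 mm across, 45 mm high; origin under its centre.
- mug: Bystander: mug 80 mm across, 90 mm high; origin under its centre.
- spoon: Bystander: steel spoon lying on the counter; origin near its middle.
- handgrater: Bystander: flat steel hand grater lying on the counter, blade 130 x 55 mm with a wire handle; origin under the blade's centre.

How it is judged:
By the outcome, as a careful person would: the job done as asked, in the order asked, and still so for the second after the job is handed in, with the robot touching nothing.
It also fails if it takes over 70 s, if anything falls off the work surface, if the arm or the gripper's body presses on something with over 40 N, if the wrist force passes 120 N, or if a joint passes its speed limit or range.

## Working session

There is one attempt and no reset: what is moved stays moved. The work goes in short steps, Python scripts to look and compute and a shell command to move; the robot and the scene stay as the last step left them, time stands still between calls to the robot, and variables do not carry over. Pictures are saved under pics/ and viewed, and the job is handed in when it is done.

```bash
mkdir -p pics; python3 - <<'E'
from workcell import get_obs,camera
import cv2
o=get_obs()
for k,v in o.items(): print(k,v)
for n in ("top","side"):
    c=camera(n); cv2.imwrite(f"pics/{n}0.png",c["color"]); print(n,c["K"],c["R"],c["t"])
c=camera("wrist"); cv2.imwrite("pics/w0.png",c["color"]);print(c["K"],c["mount"])
E
```

```text
clock 0.0
qpos [-1.30861514e+00  2.59207912e-01  2.07304974e-02  1.33370912e+00
  1.85870645e-05  1.41819940e+00]
qd [-0.00134325 -0.0009723   0.00021329  0.00037922 -0.00055742 -0.00113954]
joint_torque [ 1.22675879e-04 -5.55639410e+01  3.44528246e+01  1.39228153e-02
 -1.67600028e-04  1.16430871e-05]
position [ 0.22157129 -0.50308789  0.24164532]
tcp_rot [-0.41939058  1.99430079 -1.99147178]
contact_force [ 0.27722131  0.16826595 -0.00384643]
ft_torque [ 0.00492633 -0.00598764  0.01174127]
finger_gap 0.08521842092291229
top [[512.90440407   0.         314.96322438]
 [  0.         512.90440407 244.64177166]
 [  0.           0.           1.        ]] [[ 0.05288927 -0.9985963   0.00285515]
 [-0.97747834 -0.05235531 -0.20443831]
 [ 0.20430082  0.00802174 -0.97887529]] [-0.00958804  0.5586863   1.10880843]
side [[546.39277938   0.         325.83578939]
 [  0.         546.39277938 240.02832699]
 [  0.           0.           1.        ]] [[-0.73576793 -0.67717808  0.00868327]
 [-0.39292323  0.41640597 -0.81988865]
 [ 0.55159486 -0.60665963 -0.57245716]] [0.41025722 0.28091392 1.15631778]
[[371.64829954   0.         321.63884979]
 [  0.         371.64829954 241.51886752]
 [  0.           0.           1.        ]] [[-5.87448336e-04  9.50133999e-01  3.11841369e-01 -7.94796831e-02]
 [-6.74731901e-04 -3.11841729e-01  9.50133823e-01 -1.30858561e-01]
 [ 9.99999600e-01  3.47745213e-04  8.24276624e-04  7.82345384e-04]
 [ 0.00000000e+00  0.00000000e+00  0.00000000e+00  1.00000000e+00]]
```

View pics/top0.png

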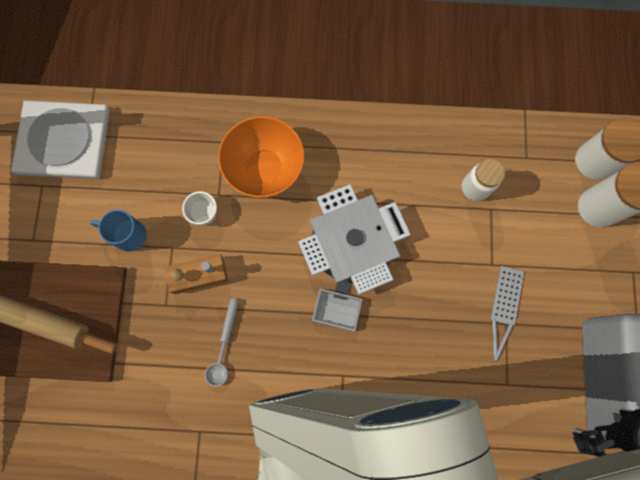

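View pics/side0.png

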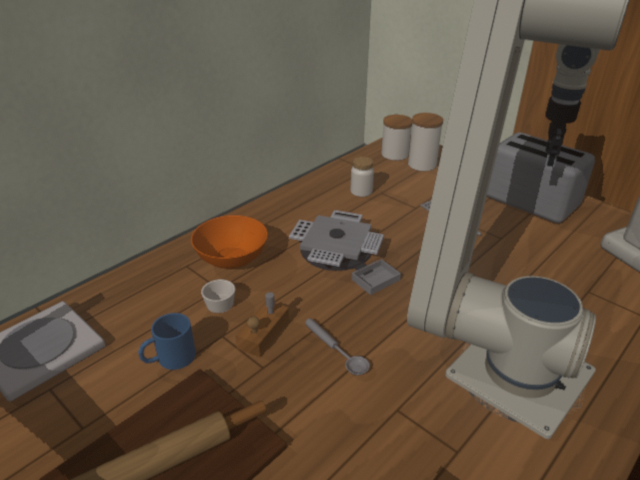

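View pics/w0.png

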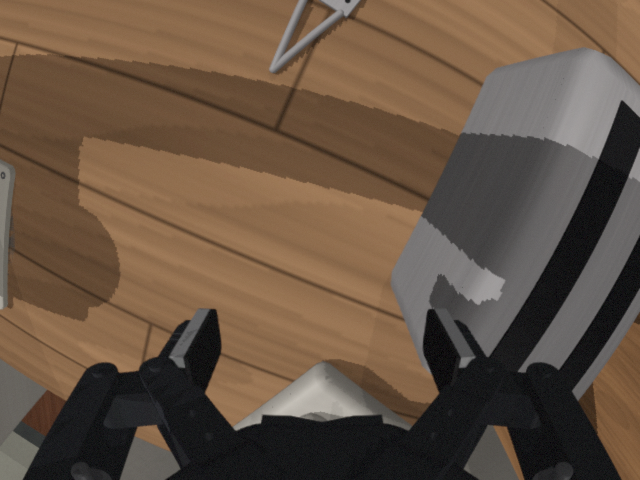

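The top view shows the hub at about (356,237), the hole at (378,228) beside the slicer, the tray at (338,310) and the pin at about (207,267). The pestle is at (176,274). I'll enlarge these areas to read them more closely.

```bash
cat > h.py <<'E'
import numpy as np,cv2
from workcell import get_obs,camera
from scipy.spatial.transform import Rotation as Ro
def ray(c,u,v):
    K=c["K"];d=np.linalg.inv(K)@[u,v,1];R=np.array(c["R"]);t=np.array(c["t"])
    return -R.T@t,R.T@d
def atz(c,u,v,z):
    o,d=ray(c,u,v);return o+d*(z-o[2])/d[2]
def proj(c,X):
    p=c["K"]@(np.array(c["R"])@X+c["t"]);return p[:2]/p[2]
def wray(c,o,u,v):
    K=c["K"];a=np.array([u-K[0,2],v-K[1,2]])/K[0,0];r=np.hypot(*a);
    d=np.array([a[0]/r*np.sin(r),a[1]/r*np.sin(r),np.cos(r)]) if r>1e-9 else np.array([0,0,1.])
    M=np.array(c["mount"]);T=Ro.from_rotvec(o["tcp_rot"]).as_matrix()
    return T@M[:3,3]+o["position"],T@M[:3,:3]@d
def watz(c,o,u,v,z):
    p,d=wray(c,o,u,v);return p+d*(z-p[2])/d[2]
def wproj(c,o,X):
    M=np.array(c["mount"]);T=Ro.from_rotvec(o["tcp_rot"]).as_matrix()
    x=M[:3,:3].T@(T.T@(np.array(X)-o["position"])-M[:3,3]);r=np.hypot(x[0],x[1]);th=np.arctan2(r,x[2])
    return np.array([c["K"][0,2],c["K"][1,2]])+c["K"][0,0]*th*x[:2]/r
E
python3 - <<'E'
import cv2,numpy as np
a=cv2.imread("pics/top0.png")
x=cv2.resize(a[175:335,290:420],None,fx=4,fy=4,interpolation=cv2.INTER_CUBIC)[:600]
y=cv2.resize(a[245:305,155:240],None,fx=8,fy=8,interpolation=cv2.INTER_CUBIC)
cv2.imwrite("pics/c1.png",x);cv2.imwrite("pics/c2.png",y)
s=cv2.imread("pics/side0.png")
cv2.imwrite("pics/c3.png",cv2.resize(s[270:370,220:320],None,fx=6,fy=6,interpolation=cv2.INTER_CUBIC))
E
```

```text
(no output)
```

View pics/c1.png

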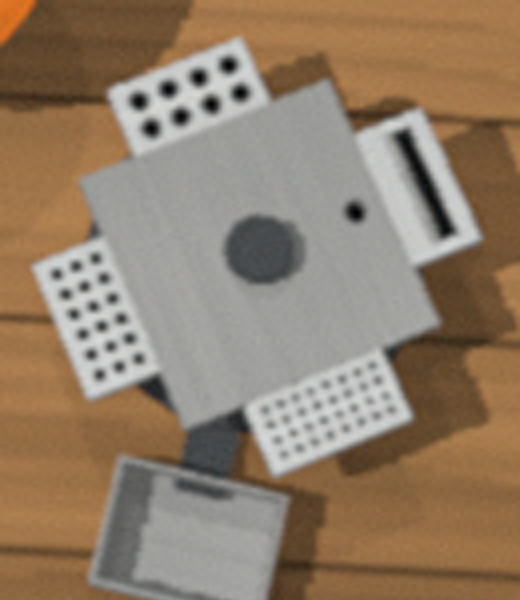

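View pics/c2.png

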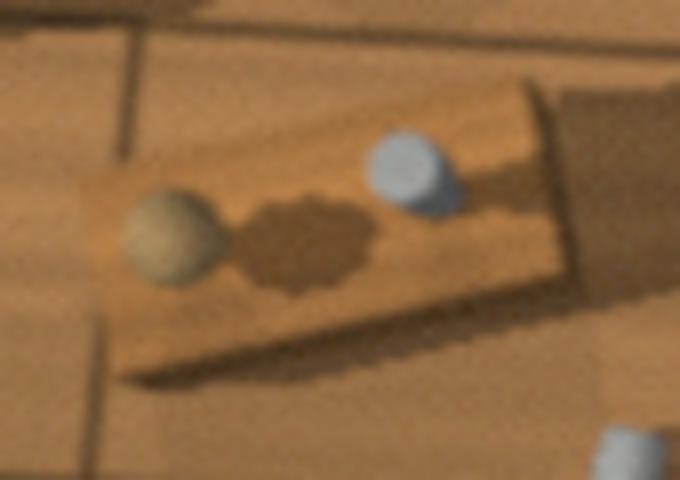

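View pics/c3.png

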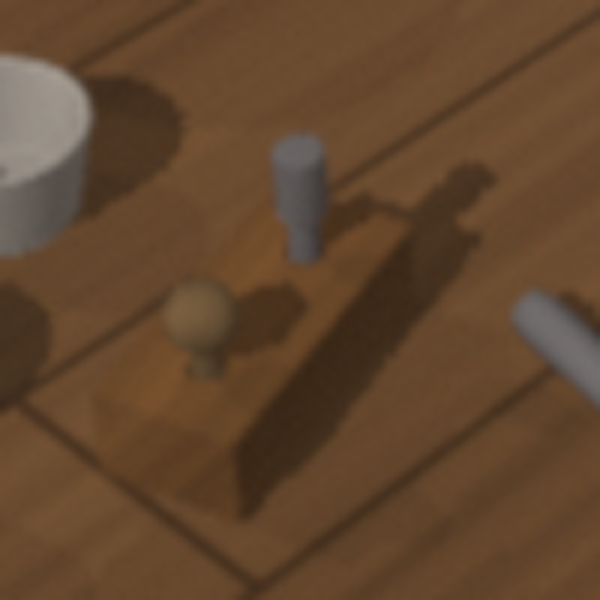

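```bash
python3 - <<'E'
from h import *
c=camera("top");s=camera("side")
f=lambda u,v,k,ox,oy:((u+.5)/k-.5+ox,(v+.5)/k-.5+oy)
pt=atz(c,*f(405,170,8,155,245),.09);print("pin",pt)
hub=atz(c,*f(262,249,4,290,175),.056);hole=atz(c,*f(354.5,211.5,4,290,175),.048)
print("hub",hub,"hole",hole,np.hypot(*(hole-hub)[:2]))
tr=[atz(c,*f(*p,4,290,175),.022) for p in [(120,457),(289,494)]];print("tray",tr)
pes=atz(c,*f(172,237,8,155,245),.065);print("pestle",pes)
# triangulation check with side
for n,X,z in (("pin",pt,.09),("hub",hub,.056),("hole",hole,.048)):
    print(n,proj(s,X))
ps=atz(s,*f(300,147,6,220,270),.09);print("pin side",ps)
h=hole-hub;print("hole bearing",np.arctan2(h[1],h[0]))
cv2.imwrite("pics/c4.png",cv2.resize(s["color"][200:300,280:410],None,fx=6,fy=6,interpolation=cv2.INTER_CUBIC))
print(Ro.from_rotvec(get_obs()["tcp_rot"]).as_matrix().round(3))
E
```

```text
pin [0.49151826 0.25742049 0.09      ]
hub [ 0.58178579 -0.07054997  0.056     ] hole [ 0.6086662  -0.12367106  0.048     ] 0.059534918592162395
tray [array([0.46246602, 0.00419891, 0.022     ]), array([ 0.44634432, -0.09376687,  0.022     ])]
pestle [0.47305849 0.32600387 0.065     ]
pin [269.87537006 294.3144091 ]
hub [337.02056287 231.59196265]
hole [342.36817563 222.60413065]
pin side [0.49257582 0.25733109 0.09      ]
hole bearing -1.1023431536166366
[[-0.915 -0.     0.403]
 [-0.403  0.001 -0.915]
 [-0.    -1.    -0.001]]
```

View pics/c4.png

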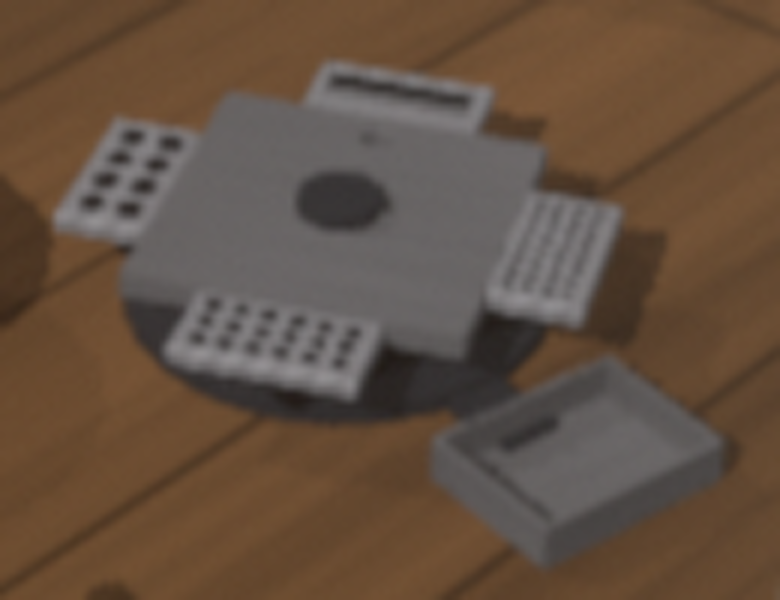

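```bash
python3 -m creep '[1.1,3.15,0,0.06,5,1.1,3.15,0,0.06,5,1.1,3.15,0,0.06,5,1.1,3.15,0,0.06,5,1.1,3.15,0,0.06,5,1.1,3.15,0,0.06,5,1.1,3.15,0,0.06,5,1.1,3.15,0,0.06,5]' 30
python3 -m creep '[1.1,3.15,0,0.06,5,1.1,3.15,0,0.06,5,1.1,3.15,0,0.06,5,1.1,3.15,0,0.06,5,1.1,3.15,0,0.06,5,1.1,3.15,0,0.06,5,1.1,3.15,0,0.06,5,1.1,3.15,0,0.06,5]'
python3 - <<'E'
from h import *
o=get_obs();c=camera("wrist");cv2.imwrite("pics/w1.png",c["color"]);print(o["position"],o["qpos"],o["clock"])
for X in ([.5818,-.0705,.056],[.6087,-.1237,.048],[.492,.2574,.09]): print(wproj(c,o,X))
E
```

```text
clock: 1.05
position: [0.3098, -0.25, 0.2423]
tcp_rot: [-0.811, 1.686, -1.686]
contact_force: [-0.3, -0.5, -0.0]
finger_gap: 0.0497
clock: 1.85
position: [0.3978, 0.0021, 0.2424]
tcp_rot: [-1.111, 1.35, -1.351]
contact_force: [1.3, -1.7, 0.6]
finger_gap: 0.0499
[0.39780368 0.00206564 0.24239438] [-2.06504632e-01 -2.83681704e-03 -2.89179370e-01  1.28408188e+00
 -4.42765880e-05  1.55775340e+00] 1.85
[515.77543845 251.6629835 ]
[532.62189644 289.35860283]
[375.70856315 -93.71081158]
```

View pics/w1.png

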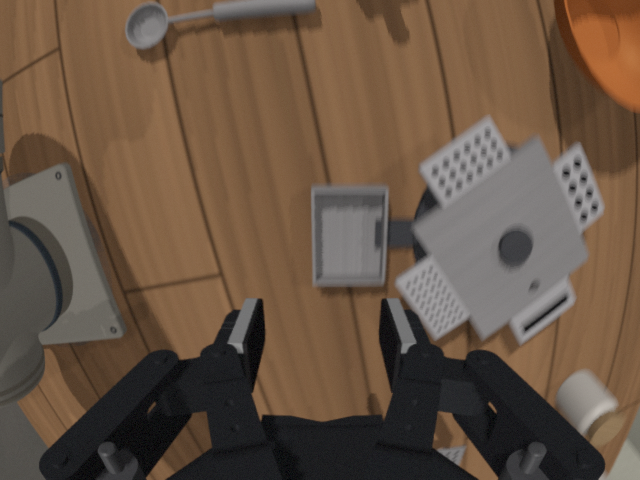

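The wrist view shows the hub at (515,246), the hole at (534,285), and the tray corners at (312,187), (388,187), (387,287) and (313,286). Next I'll compare these with the top-camera positions, and carry on to the pin.

```bash
python3 - <<'E'
from h import *
import cv2
o=get_obs();c=camera("wrist")
cv2.imwrite("pics/w1c.png",cv2.resize(c["color"][110:350,300:620],None,fx=2.5,fy=2.5,interpolation=cv2.INTER_CUBIC))
E
```

```text
(no output)
```

View pics/w1c.png

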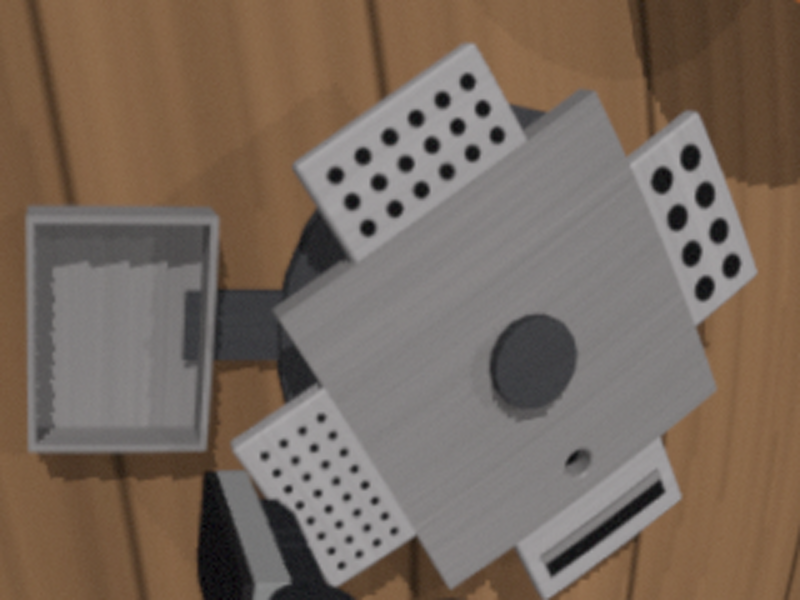

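```bash
python3 - <<'E'
from h import *
o=get_obs();c=camera("wrist")
f=lambda u,v:((u+.5)/2.5-.5+300,(v+.5)/2.5-.5+110)
hub=watz(c,o,*f(535,359),.056);hole=watz(c,o,*f(579,461),.048)
print(hub,hole,np.hypot(*(hole-hub)[:2]),np.arctan2(*(hole-hub)[[1,0]]))
sq=[watz(c,o,*f(*p),.048)[:2] for p in [(593,92),(715,387),(452,588),(276,311)]]
print(np.mean(sq,0),[np.hypot(*(sq[i]-sq[i-1])) for i in range(4)])
for i in range(4):
    d=sq[i]-sq[i-1];print((np.arctan2(d[1],d[0]))%(np.pi/2))
tr=[watz(c,o,*f(*p),.022)[:2] for p in [(28,209),(218,209),(207,452),(29,452)]]
print(np.mean(tr,0),[np.hypot(*(tr[i]-tr[i-1])) for i in range(4)])
for i in range(4):
    d=tr[i]-tr[i-1];print((np.arctan2(d[1],d[0]))%(np.pi/2))
m=np.mean(tr,0)-hub[:2];print(np.hypot(*m),np.arctan2(m[1],m[0]))
t=camera("top")
g=lambda u,v:((u+.5)/4-.5+290,(v+.5)/4-.5+175)
st=[atz(t,*g(*p),.048)[:2] for p in [(330,81),(440,324),(187,430),(79,182)]]
print(np.mean(st,0),[np.hypot(*(st[i]-st[i-1])) for i in range(4)])
for i in range(4):
    d=st[i]-st[i-1];print((np.arctan2(d[1],d[0]))%(np.pi/2))
E
```

```text
[ 0.57985815 -0.06954655  0.056     ] [ 0.60792082 -0.12688955  0.048     ] 0.0638414700100132 -1.1156786220116548
[ 0.58072977 -0.07127589] [np.float64(0.15562932088180112), np.float64(0.15580016126357227), np.float64(0.15596248053473602), np.float64(0.16099118521858138)]
0.4271271430881828
0.45001491811296
0.4604593593715185
0.4477451366715659
[ 0.41716839 -0.03971801] [np.float64(0.10259145731287506), np.float64(0.07352260970977702), np.float64(0.10357650771266823), np.float64(0.07506519831737839)]
1.3762437201219968
1.387663644982843
1.391182637758884
1.3744600892233931
0.1654016258886964 2.960260501365073
[ 0.58149846 -0.06947562] [np.float64(0.15903689354016742), np.float64(0.15644386383119563), np.float64(0.15733753146810314), np.float64(0.15698750003051953)]
0.44743876260777626
0.4434142107219081
0.4508788387699685
0.4542589654889671
```

```bash
python3 -m creep '[1.2,3.2,-0.5,0.055,5,1.2,3.2,-0.5,0.055,5,1.2,3.2,-0.5,0.055,5,1.2,3.2,-0.5,0.055,5,1.2,3.2,-0.5,0.055,5,1.2,3.2,-0.5,0.055,5,1.2,3.2,-0.5,0.055,5,1,3.1,-0.5,0.055,5]'
python3 -m creep '[0,0,0,0,5,0,0,0,0,5,0,0,0,0,5,0,0,0,0,5,0,0,0,0,5,0,0,0,0,5,0,0,0,0,5,0,0,0,0,5]'
python3 - <<'E'
from h import *
o=get_obs();c=camera("wrist");cv2.imwrite("pics/w2.png",c["color"]);print(o["position"],o["qpos"],o["clock"])
print(Ro.from_rotvec(o["tcp_rot"]).as_matrix().round(4))
for X in ([.492,.2574,.09],[.492,.2574,.06]): print(wproj(c,o,X))
E
```

```text
clock: 2.85
position: [0.4926, 0.2556, 0.202]
tcp_rot: [-1.315, 1.028, -1.028]
contact_force: [1.0, -0.3, -0.0]
finger_gap: 0.0502
clock: 3.65
position: [0.4916, 0.2555, 0.2024]
tcp_rot: [-1.315, 1.028, -1.028]
contact_force: [0.4, 0.8, -0.1]
finger_gap: 0.0502
[0.49163351 0.25554058 0.2023787 ] [ 3.27873372e-01  2.79651941e-01 -5.12462591e-02  1.23973162e+00
  2.40332272e-05  1.65484557e+00] 3.65
[[ 2.414e-01  1.000e-04  9.704e-01]
 [-9.704e-01  1.000e-04  2.414e-01]
 [-0.000e+00 -1.000e+00  2.000e-04]]
[323.28808784 238.00601977]
[323.12358893 226.10105024]
```

View pics/w2.png

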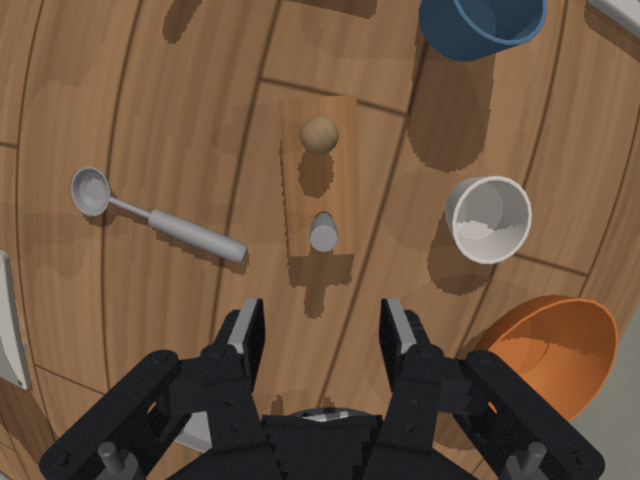

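```bash
python3 -m creep '[0.05,0.15,-2,0,5,0,0,-2.5,0,5,0,0,-2.5,0,5,0,0,-2.5,0,5,0,0,-2,0,5,0,0,-1,0,5,0,0,-0.8,0,5,0,0,0,0,5]'
python3 - <<'E'
from h import *
o=get_obs();c=camera("wrist");cv2.imwrite("pics/w3.png",c["color"][:,:]);print(o["position"],o["contact_force"])
E
```

```text
clock: 4.5
position: [0.492, 0.2571, 0.0688]
tcp_rot: [-1.315, 1.028, -1.027]
contact_force: [-0.6, 0.9, 0.6]
finger_gap: 0.05
[0.49199594 0.2571016  0.06884231] [-0.61263159  0.90334691  0.6489578 ]
```

View pics/w3.png

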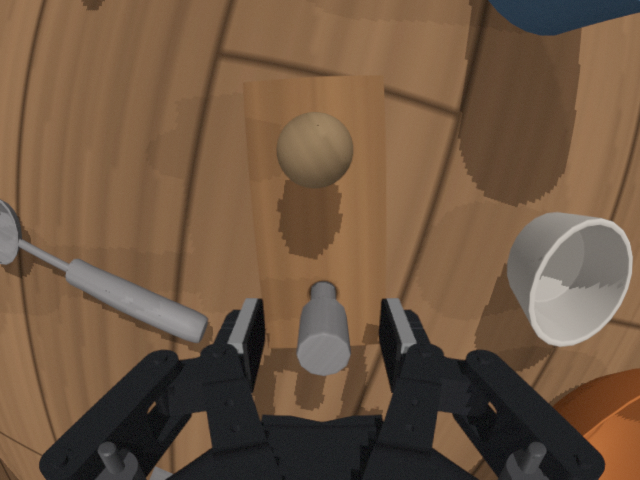

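The pin is centred between the pads, with its head at about (323,335). Next I close.

```bash
python3 -m creep '[0,0,0,0,3.5,0,0,0,0,2.6,0,0,0,0,2.2,0,0,0,0,1.5,0,0,0,0,1.5,0,0,0,0,1.5,0,0,0,0,1.5,0,0,0,0,1.5]' 40
python3 -m creep '[0,0,0.3,0,1.5,0,0,0.7,0,1.5,0,0,1,0,1.5,0,0,1,0,1.5,0,0,1,0,1.5,0,0,1,0,1.5,0,0,1,0,1.5,0,0,1,0,1.5]'
python3 - <<'E'
from h import *
o=get_obs();c=camera("wrist");cv2.imwrite("pics/w4.png",c["color"][:,:]);print(o["position"],o["contact_force"])
E
```

```text
clock: 5.35
position: [0.4925, 0.2573, 0.0699]
tcp_rot: [-1.314, 1.027, -1.028]
contact_force: [-0.6, 0.1, 5.8]
finger_gap: 0.0189
clock: 6.15
position: [0.4922, 0.2571, 0.1403]
tcp_rot: [-1.315, 1.027, -1.028]
contact_force: [-0.2, 0.1, -1.3]
finger_gap: 0.019
[0.49215455 0.25714184 0.14027942] [-0.216549    0.14776026 -1.2861684 ]
```

View pics/w4.png

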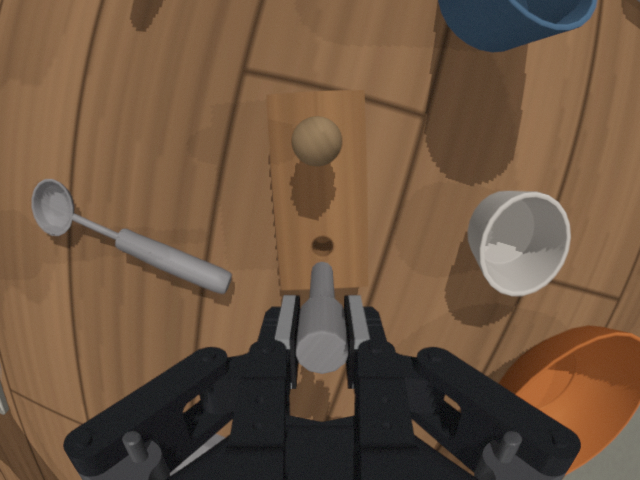

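```bash
python3 -m creep '[0.7,-2.4,0.1,0,1.5,0.7,-2.4,0.1,0,1.5,0.7,-2.4,0.1,0,1.5,0.7,-2.4,0.1,0,1.5,0.7,-2.4,0.1,0,1.5,0.7,-2.4,0.1,0,1.5,0.7,-2.4,0.1,0,1.5,0.7,-2.4,0.1,0,1.5]'
python3 -m creep '[0.7,-2.4,0,0,1.5,0.7,-2.4,0,0,1.5,0.7,-2.4,0,0,1.5,0.7,-2.4,0,0,1.5,0.7,-2.4,0,0,1.5,0.7,-2.4,0,0,1.5,0.7,-2.4,0,0,1.5,0.5,-1.3,0,0,1.5]'
python3 -m creep '[0,0,0,0,1.5,0,0,0,0,1.5,0,0,0,0,1.5,0,0,0,0,1.5,0,0,0,0,1.5,0,0,0,0,1.5,0,0,0,0,1.5,0,0,0,0,1.5]'
python3 - <<'E'
from h import *
o=get_obs();c=camera("wrist");cv2.imwrite("pics/w5.png",c["color"][:,:]);print(o["position"],o["contact_force"],o["qpos"])
print(wproj(c,o,[.6079,-.1261,.048]),wproj(c,o,o["position"]-[0,0,.0593]))
E
```

```text
clock: 7.0
position: [0.5483, 0.0641, 0.1474]
tcp_rot: [-1.315, 1.028, -1.028]
contact_force: [-0.0, -0.1, -0.7]
finger_gap: 0.0189
clock: 7.8
position: [0.6024, -0.1176, 0.1471]
tcp_rot: [-1.315, 1.029, -1.029]
contact_force: [0.4, 0.2, -0.9]
finger_gap: 0.0189
clock: 8.6
position: [0.6022, -0.1158, 0.1473]
tcp_rot: [-1.315, 1.027, -1.028]
contact_force: [-0.1, 0.4, -2.2]
finger_gap: 0.019
[ 0.60216216 -0.11578018  0.14733143] [-0.05184586  0.43613371 -2.17677834] [-3.26715943e-01  4.05133127e-01 -5.46584178e-03  1.16008756e+00
 -3.54181493e-06  9.99983704e-01]
[326.75146808 262.73495327] [322.23319646 270.02442407]
```

View pics/w5.png

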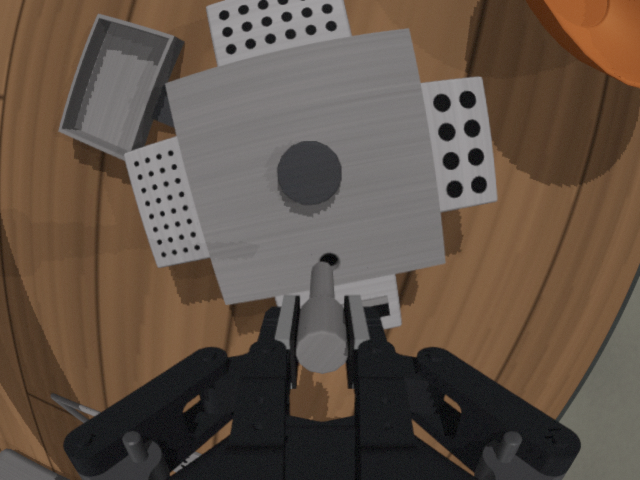

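The wrist view has the hub at about (310,173), the hole at about (330,260) and the pin foot at about (321,266). I'll zoom in to refine those.

```bash
python3 - <<'E'
from h import *
c=cv2.imread("pics/w5.png")
cv2.imwrite("pics/w5c.png",cv2.resize(c[225:300,280:380],None,fx=8,fy=8,interpolation=cv2.INTER_CUBIC))
cv2.imwrite("pics/w5d.png",cv2.resize(c[20:320,155:455],None,fx=2,fy=2,interpolation=cv2.INTER_CUBIC))
E
```

```text
(no output)
```

View pics/w5c.png

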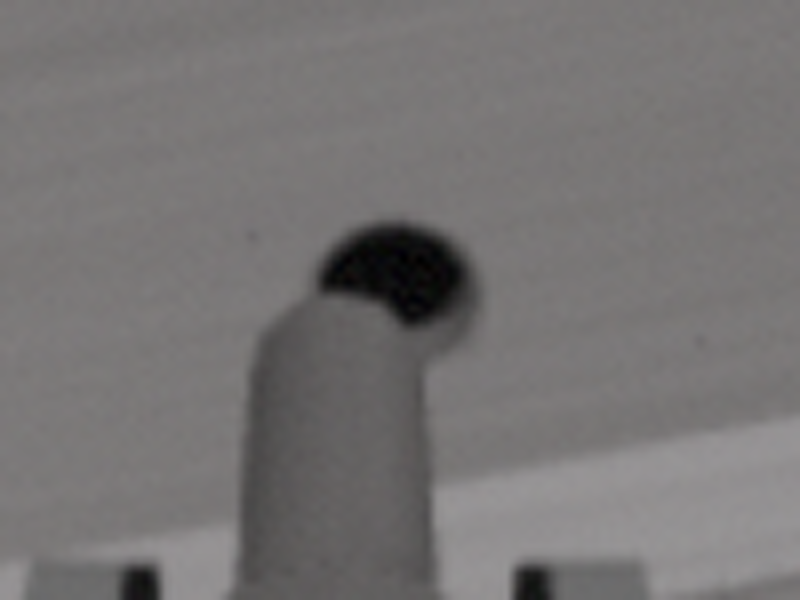

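View pics/w5d.png

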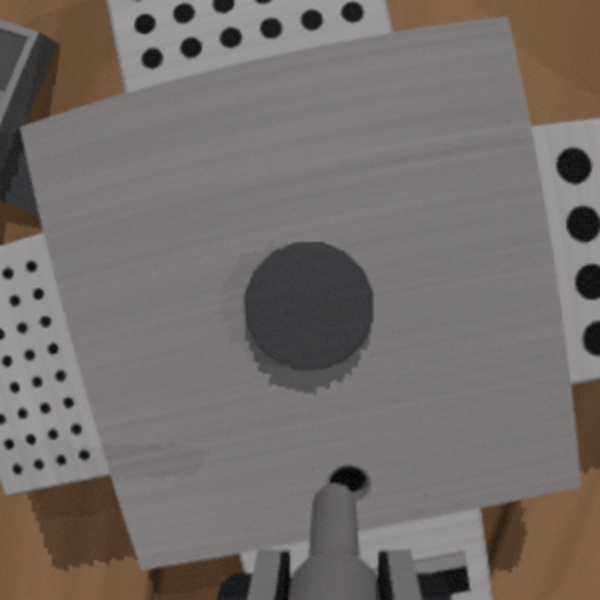

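```bash
python3 - <<'E'
from h import *
o=get_obs();c=camera("wrist");print(o["position"],o["clock"])
f=lambda u,v,k,a,b:((u+.5)/k-.5+a,(v+.5)/k-.5+b)
hole=watz(c,o,*f(400,293,8,280,225),.048);hub=watz(c,o,*f(309.5,306,2,155,20),.056)
sq=[watz(c,o,*f(*p,2,155,20),.048)[:2] for p in [(508,18),(580,485),(143,568),(22,127)]]
print(hole,hub,np.mean(sq,0),np.hypot(*(hole-hub)[:2]))
for i in range(4):
    d=sq[i]-sq[i-1];print((np.arctan2(d[1],d[0]))%(np.pi/2),np.hypot(*d))
print("foot",watz(c,o,*f(338,350,8,280,225),o["position"][2]-.0593))
E
```

```text
[ 0.60213885 -0.11581203  0.14729708] 8.65
[ 0.60940277 -0.12459374  0.048     ] [ 0.58275254 -0.06961416  0.056     ] [ 0.5828126  -0.06991545] 0.06109818773151375
0.4463455135330715 0.156725981589897
0.44631404689731524 0.15632700633757796
0.4487012940546107 0.15634714270902217
0.44873456325345984 0.15669577264783652
foot [ 0.60165925 -0.11487138  0.08799708]
```

```bash
python3 -m creep '[0.37,-0.47,0,0,1.5,0.37,-0.48,0,0,1.5,0,0,-0.6,0,1.5,0,0,-0.8,0,1.5,0,0,-0.8,0,1.5,0,0,-0.7,0,1.5,0,0,-0.3,0,1.5,0,0,0,0,1.5]'
python3 - <<'E'
from h import *
o=get_obs();c=camera("wrist");print(o["position"],o["contact_force"])
cv2.imwrite("pics/w6.png",cv2.resize(c["color"][200:300,260:390],None,fx=6,fy=6,interpolation=cv2.INTER_CUBIC))
s=camera("side")
p=proj(s,[.6095,-.125,.08]);print(p)
u,v=map(int,p);cv2.imwrite("pics/s6.png",cv2.resize(s["color"][v-40:v+40,u-50:u+50],None,fx=7,fy=7,interpolation=cv2.INTER_CUBIC))
E
```

```text
clock: 9.5
position: [0.6093, -0.1252, 0.1146]
tcp_rot: [-1.315, 1.028, -1.027]
contact_force: [0.3, 0.6, -1.6]
finger_gap: 0.0189
[ 0.60925129 -0.12516199  0.11462366] [ 0.29973562  0.63090389 -1.56322554]
[342.75585063 212.67743505]
```

View pics/w6.png

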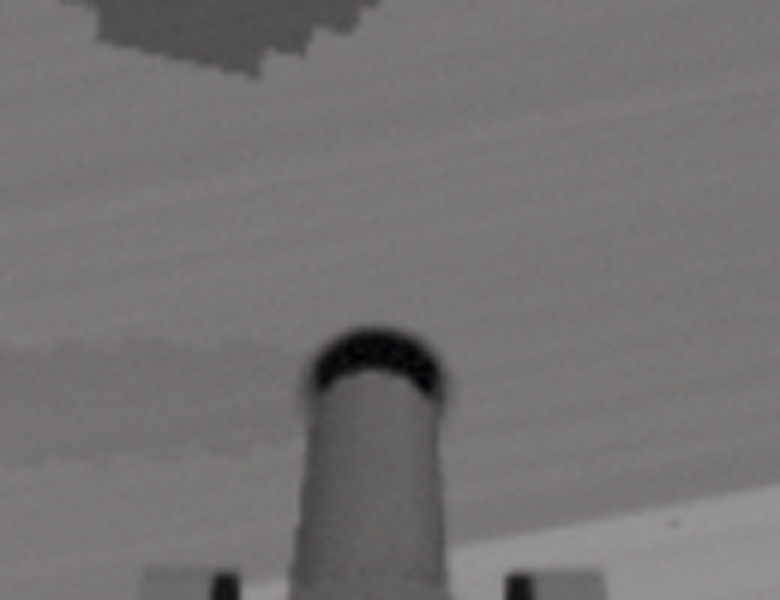

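View pics/s6.png

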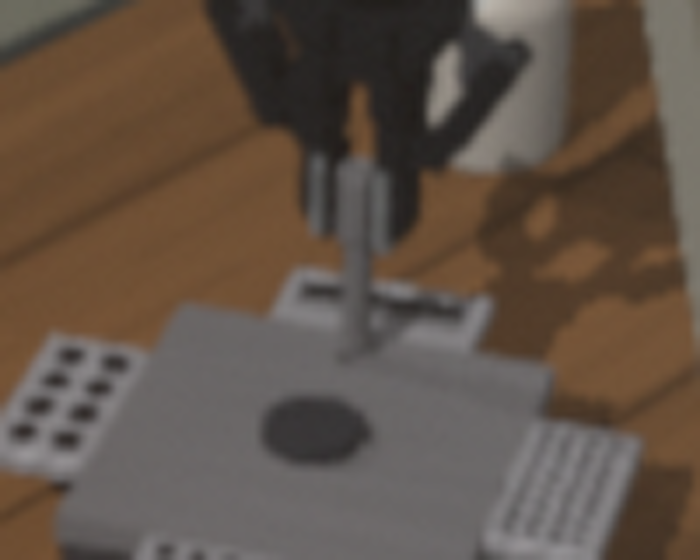

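```bash
python3 - <<'E'
from h import *
o=get_obs();c=camera("wrist")
f=lambda u,v,k,a,b:((u+.5)/k-.5+a,(v+.5)/k-.5+b)
P=o["position"];T=Ro.from_rotvec(o["tcp_rot"]).as_matrix()
top=watz(c,o,*f(376,328,6,260,200),.048)
L=watz(c,o,*f(305,395,6,260,200),.048);R=watz(c,o,*f(452,395,6,260,200),.048);print(np.hypot(*(L-R)[:2]))
x=T[:,0]
print("x axis",x)
for n,q in (("holetop",top),("L",L),("R",R)): print(n,(T.T@(q-P)).round(4))
ft=watz(c,o,*f(373,370,6,260,200),P[2]-.0593);print("foot top edge",(T.T@(ft-P)).round(4))
E
```

```text
0.014081396065456308
x axis [ 2.41678094e-01 -9.70356472e-01  1.23299905e-04]
holetop [-0.0063  0.0674  0.    ]
L [ 0.0005  0.0674 -0.0068]
R [0.0005 0.0674 0.0073]
foot top edge [-0.0052  0.0593 -0.0003]
```

Aligned to within about 1 mm, so I'll insert gently.

```bash
python3 -m creep '[0.05,-0.05,-0.2,0,1.5,0,0,-0.2,0,1.5,0,0,-0.2,0,1.5,0,0,-0.2,0,1.5,0,0,0,0,1.5,0,0,0,0,1.5,0,0,0,0,1.5,0,0,0,0,1.5]'
```

```text
clock: 10.45
position: [0.6101, -0.1259, 0.1074]
tcp_rot: [-1.315, 1.027, -1.028]
contact_force: [0.1, -0.9, -2.1]
finger_gap: 0.0188
```

```bash
python3 -m creep '[0,0,-0.2,0,1.5,0,0,-0.2,0,1.5,0,0,-0.2,0,1.5,0,0,-0.2,0,1.5,0,0,0,0,1.5,0,0,0,0,1.5,0,0,0,0,1.5,0,0,0,0,1.5]'
```

```text
clock: 11.25
position: [0.6101, -0.1259, 0.0994]
tcp_rot: [-1.315, 1.027, -1.028]
contact_force: [-0.2, 0.5, -1.4]
finger_gap: 0.0191
```

```bash
python3 -m creep '[0,0,-0.2,0,1.5,0,0,-0.2,0,1.5,0,0,-0.1,0,1.5,0,0,0,0,1.5,0,0,0,0,1.5,0,0,0,0,1.5,0,0,0,0,1.5,0,0,0,0,1.5]'
python3 - <<'E'
from h import *
c=camera("wrist");cv2.imwrite("pics/w7.png",c["color"])
E
```

```text
clock: 12.05
position: [0.6101, -0.1259, 0.0943]
tcp_rot: [-1.315, 1.028, -1.028]
contact_force: [-0.1, -1.0, -1.6]
finger_gap: 0.0193
```

View pics/w7.png

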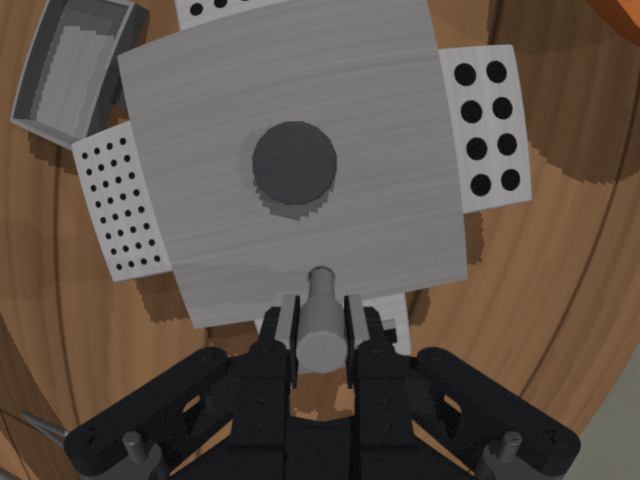

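The pin is through the hole, with its foot about 1 mm above the plate. Now I'll compute the arc steps, clockwise from above. That is the shorter way, since the turret sits at about 2.2 rad.

```bash
python3 - <<'E'
import numpy as np
H=np.array([.583,-.070]);P=np.array([.6101,-.1259]);d=P-H;b=np.arctan2(d[1],d[0]);print(b,np.hypot(*d))
a=b-.1*np.arange(0,25)
p=H+.062*np.c_[np.cos(a),np.sin(a)]
q=np.round(p*100,2)
for k,i in enumerate(np.diff(q,axis=0).round(2)): print(k+1,round(a[k+1],3),list(i),q[k+1])
E
```

```text
-1.1193871276182084 0.06212262067878335
1 -1.219 [np.float64(-0.57), np.float64(-0.24)] [ 60.43 -12.82]
2 -1.319 [np.float64(-0.59), np.float64(-0.19)] [ 59.84 -13.01]
3 -1.419 [np.float64(-0.6), np.float64(-0.12)] [ 59.24 -13.13]
4 -1.519 [np.float64(-0.62), np.float64(-0.06)] [ 58.62 -13.19]
5 -1.619 [np.float64(-0.62), np.float64(0.0)] [ 58.   -13.19]
6 -1.719 [np.float64(-0.62), np.float64(0.06)] [ 57.38 -13.13]
7 -1.819 [np.float64(-0.61), np.float64(0.12)] [ 56.77 -13.01]
8 -1.919 [np.float64(-0.59), np.float64(0.18)] [ 56.18 -12.83]
9 -2.019 [np.float64(-0.57), np.float64(0.24)] [ 55.61 -12.59]
10 -2.119 [np.float64(-0.54), np.float64(0.3)] [ 55.07 -12.29]
11 -2.219 [np.float64(-0.52), np.float64(0.35)] [ 54.55 -11.94]
12 -2.319 [np.float64(-0.47), np.float64(0.4)] [ 54.08 -11.54]
13 -2.419 [np.float64(-0.43), np.float64(0.44)] [ 53.65 -11.1 ]
14 -2.519 [np.float64(-0.39), np.float64(0.49)] [ 53.26 -10.61]
15 -2.619 [np.float64(-0.33), np.float64(0.52)] [ 52.93 -10.09]
16 -2.719 [np.float64(-0.29), np.float64(0.55)] [52.64 -9.54]
17 -2.819 [np.float64(-0.22), np.float64(0.58)] [52.42 -8.96]
18 -2.919 [np.float64(-0.17), np.float64(0.59)] [52.25 -8.37]
19 -3.019 [np.float64(-0.1), np.float64(0.61)] [52.15 -7.76]
20 -3.119 [np.float64(-0.05), np.float64(0.62)] [52.1  -7.14]
21 -3.219 [np.float64(0.02), np.float64(0.62)] [52.12 -6.52]
22 -3.319 [np.float64(0.08), np.float64(0.62)] [52.2 -5.9]
23 -3.419 [np.float64(0.14), np.float64(0.6)] [52.34 -5.3 ]
24 -3.519 [np.float64(0.2), np.float64(0.59)] [52.54 -4.71]
```

```bash
python3 -m creep '[-0.57,-0.24,0,0,1.5,-0.59,-0.19,0,0,1.5,-0.6,-0.12,0,0,1.5,-0.62,-0.06,0,0,1.5,-0.62,0,0,0,1.5,-0.62,0.06,0,0,1.5,-0.61,0.12,0,0,1.5,0,0,0,0,1.5]'
```

```text
clock: 12.9
position: [0.5664, -0.1302, 0.0943]
tcp_rot: [-1.316, 1.029, -1.027]
contact_force: [-0.0, 0.0, -1.4]
finger_gap: 0.019
```

```bash
python3 -m creep '[-0.59,0.18,0,0,1.5,-0.57,0.24,0,0,1.5,-0.54,0.3,0,0,1.5,-0.52,0.35,0,0,1.5,-0.47,0.4,0,0,1.5,-0.43,0.44,0,0,1.5,-0.39,0.49,0,0,1.5,0,0,0,0,1.5]'
python3 - <<'E'
from h import *
c=camera("wrist");cv2.imwrite("pics/w8.png",c["color"])
E
```

```text
clock: 13.7
position: [0.5314, -0.1054, 0.0942]
tcp_rot: [-1.316, 1.029, -1.026]
contact_force: [-0.4, -0.6, -0.6]
finger_gap: 0.0189
```

View pics/w8.png

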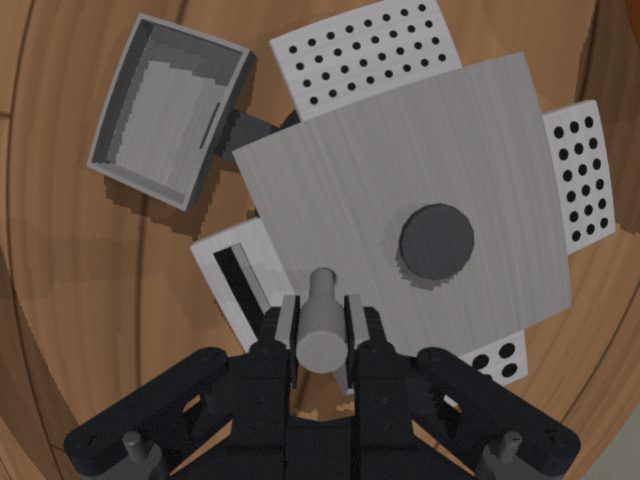

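The turret turns with the pin; the slicer is now next to the tray. I'll continue to the near edge of the search range.

```bash
python3 -m creep '[-0.33,0.52,0,0,1.5,-0.29,0.55,0,0,1.5,-0.22,0.58,0,0,1.5,-0.17,0.59,0,0,1.5,-0.1,0.61,0,0,1.5,0,0,0,0,1.5,0,0,0,0,1.5,0,0,0,0,1.5]'
python3 - <<'E'
from h import *
o=get_obs();print(o["position"],o["contact_force"],o["ft_torque"])
E
```

```text
clock: 14.55
position: [0.5213, -0.0774, 0.0941]
tcp_rot: [-1.315, 1.028, -1.027]
contact_force: [-0.2, 0.0, -1.3]
finger_gap: 0.0187
[ 0.52129232 -0.07740744  0.09411099] [-0.21960906  0.01549111 -1.27162775] [ 0.01164374 -0.01553833 -0.05229427]
```

```bash
python3 -m creep '[-0.05,0.62,0,0,1.5,0.02,0.62,0,0,1.5,0.08,0.62,0,0,1.5,0,0,0,0,1.5,0,0,0,0,1.5,0,0,-0.1,0,1.5,0,0,0,0,1.5,0,0,0,0,1.5]'
python3 -m creep '[0,0,-0.1,0,1.5,0,0,0,0,1.5,0,0,0,0,1.5,0,0,0,0,1.5,0,0,0,0,1.5,0,0,0,0,1.5,0,0,0,0,1.5,0,0,0,0,1.5]'
python3 - <<'E'
from h import *
c=camera("wrist");cv2.imwrite("pics/w9.png",c["color"])
E
```

```text
clock: 15.35
position: [0.5222, -0.0589, 0.0937]
tcp_rot: [-1.314, 1.027, -1.028]
contact_force: [-1.1, 1.7, 5.0]
finger_gap: 0.019
clock: 16.15
position: [0.5223, -0.059, 0.0933]
tcp_rot: [-1.314, 1.026, -1.028]
contact_force: [-2.0, 2.1, 12.9]
finger_gap: 0.0191
```

View pics/w9.png

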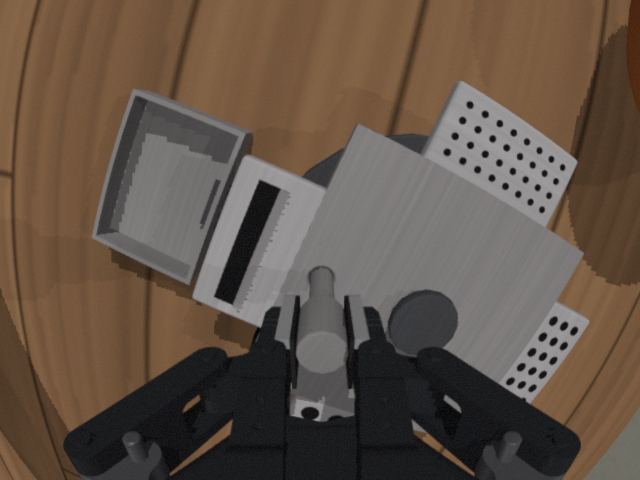

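The slicer now faces the tray, with its slot at about (247,240) and the tray at (172,185). The pin stands on the plate. I'll ease the press to about 7 N and feel forward clockwise in 0.5 mm steps.

```bash
python3 -m creep '[0,0,0.06,0,1.5,0.01,0.05,0,0,1.5,0.01,0.05,0,0,1.5,0.01,0.05,0,0,1.5,0.01,0.05,0,0,1.5,0.01,0.05,0,0,1.5,0.01,0.05,0,0,1.5,0.01,0.05,0,0,1.5]'
```

```text
clock: 17.0
position: [0.5225, -0.0567, 0.0934]
tcp_rot: [-1.317, 1.027, -1.03]
contact_force: [-3.7, -4.8, 5.7]
finger_gap: 0.0189
```

```bash
python3 -m creep '[0.01,0.05,0,0,1.5,0.01,0.05,0,0,1.5,0.01,0.05,0,0,1.5,0.01,0.05,0,0,1.5,0.01,0.05,0,0,1.5,0.01,0.05,0,0,1.5,0.01,0.05,0,0,1.5,0.01,0.05,0,0,1.5]'
```

```text
clock: 17.8
position: [0.5236, -0.0516, 0.0928]
tcp_rot: [-1.315, 1.028, -1.028]
contact_force: [-0.8, -3.2, -2.3]
finger_gap: 0.0185
```

The vertical load vanished and z dropped, so the pin is over the socket. I'll stop sweeping and lower gently here.

```bash
python3 -m creep '[0,0,-0.1,0,1.5,0,0,-0.1,0,1.5,0,0,0,0,1.5,0,0,0,0,1.5,0,0,0,0,1.5,0,0,0,0,1.5,0,0,0,0,1.5,0,0,0,0,1.5]'
```

```text
clock: 18.6
position: [0.5234, -0.0517, 0.0907]
tcp_rot: [-1.315, 1.028, -1.028]
contact_force: [-0.9, -5.1, -1.2]
finger_gap: 0.0188
```

```bash
python3 -m creep '[0,-0.03,-0.1,0,1.5,0,0,-0.1,0,1.5,0,0,-0.1,0,1.5,0,0,-0.1,0,1.5,0,0,0,0,1.5,0,0,0,0,1.5,0,0,0,0,1.5,0,0,0,0,1.5]'
```

```text
clock: 19.4
position: [0.5234, -0.052, 0.087]
tcp_rot: [-1.315, 1.028, -1.028]
contact_force: [-2.0, -4.7, 0.4]
finger_gap: 0.0188
```

```bash
python3 -m creep '[-0.02,-0.04,-0.1,0,1.5,0,0,-0.1,0,1.5,0,0,-0.1,0,1.5,0,0,-0.1,0,1.5,0,0,0,0,1.5,0,0,0,0,1.5,0,0,0,0,1.5,0,0,0,0,1.5]'
```

```text
clock: 20.2
position: [0.5233, -0.0523, 0.0828]
tcp_rot: [-1.315, 1.028, -1.027]
contact_force: [-2.2, -3.5, -1.0]
finger_gap: 0.019
```

```bash
python3 -m creep '[0,0,-0.1,0,1.5,0,0,-0.1,0,1.5,0,0,-0.05,0,1.5,0,0,0,0,1.5,0,0,0,0,1.5,0,0,0,0,1.5,0,0,0,0,1.5,0,0,0,0,1.5]'
```

```text
clock: 21.0
position: [0.5233, -0.0523, 0.0804]
tcp_rot: [-1.315, 1.028, -1.028]
contact_force: [-1.3, -4.8, 1.0]
finger_gap: 0.0189
```

```bash
python3 -m creep '[0,-0.04,-0.1,0,1.5,0,0,-0.1,0,1.5,0,0,0,0,1.5,0,0,-0.05,0,1.5,0,0,0,0,1.5,0,0,0,0,1.5,0,0,0,0,1.5,0,0,0,0,1.5]'
```

```text
clock: 21.8
position: [0.5234, -0.0526, 0.078]
tcp_rot: [-1.315, 1.027, -1.028]
contact_force: [-1.5, -3.8, 3.5]
finger_gap: 0.0189
```

```bash
python3 -m creep '[0,-0.02,-0.05,0,1.5,0,0,0,0,1.5,0,0,0,0,1.5,0,0,0,0,1.5,0,0,0,0,1.5,0,0,0,0,1.5,0,0,0,0,1.5,0,0,0,0,1.5]'
python3 - <<'E'
from h import *
c=camera("wrist");cv2.imwrite("pics/w10.png",c["color"])
E
```

```text
clock: 22.6
position: [0.5235, -0.0528, 0.0778]
tcp_rot: [-1.314, 1.027, -1.028]
contact_force: [-2.9, -2.2, 7.2]
finger_gap: 0.0187
```

View pics/w10.png

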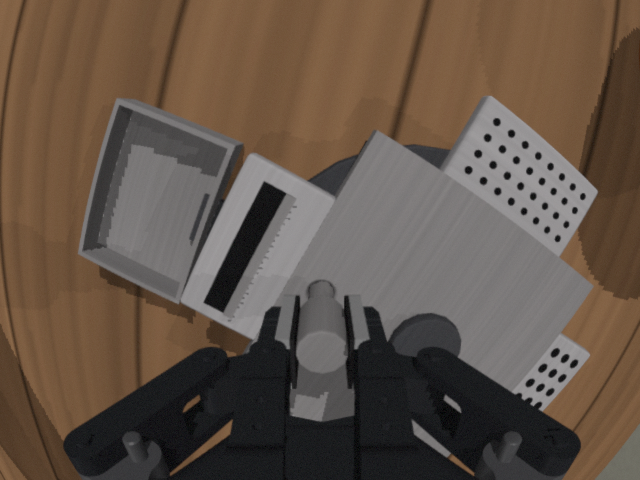

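The pin bottomed 16.1 mm below the plate surface, which matches the socket depth. Next I relax, open and rise straight up.

```bash
python3 -m creep '[-0.01,-0.01,0.06,0,1.5,0,0,0,0,1.5,0,0,0,0,2.2,0,0,0,0,2.6,0,0,0,0,3.2,0,0,0,0,4,0,0,0,0,5,0,0,0,0,5]'
python3 -m creep '[0,0,0,0,5,0,0,0.5,0,5,0,0,1,0,5,0,0,2,0,5,0,0,2.5,0,5,0,0,2.5,0,5,0,0,2.5,0,5,0,0,2,0,5]'
python3 - <<'E'
from h import *
o=get_obs();c=camera("wrist");cv2.imwrite("pics/w11.png",c["color"]);print(o["position"],o["contact_force"])
s=camera("side");cv2.imwrite("pics/s11.png",cv2.resize(s["color"][170:330,260:460],None,fx=4,fy=3.75,interpolation=cv2.INTER_CUBIC))
cv2.imwrite("pics/s12.png",s["color"])
p=np.array([.5235,-.0527])
for z in (.098,.068): print(z,proj(s,[*p,z]),wproj(c,o,[*p,z]))
E
```

```text
clock: 23.45
position: [0.5233, -0.0529, 0.078]
tcp_rot: [-1.315, 1.028, -1.028]
contact_force: [-0.1, -0.4, 0.2]
finger_gap: 0.05
clock: 24.25
position: [0.5234, -0.053, 0.2105]
tcp_rot: [-1.314, 1.026, -1.029]
contact_force: [0.8, -1.1, -0.7]
finger_gap: 0.0498
[ 0.52342014 -0.05300991  0.21051683] [ 0.76389839 -1.09380104 -0.73937448]
0.098 [349.53071062 229.61723203] [322.07083569 239.77012107]
0.068 [349.14877899 239.08669184] [321.9653688  227.66934929]
```

View pics/w11.png

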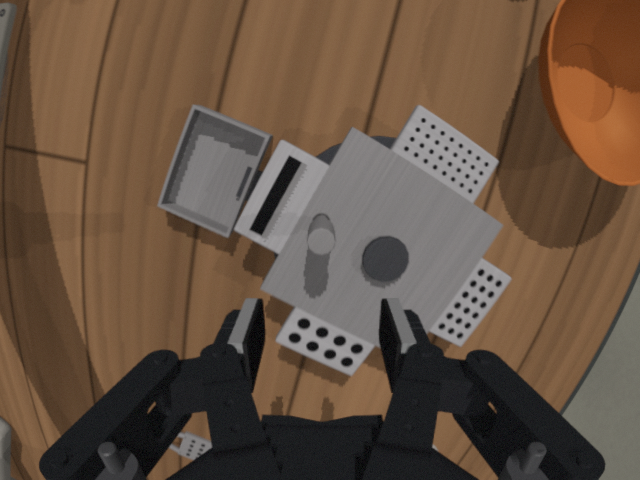

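View pics/s11.png

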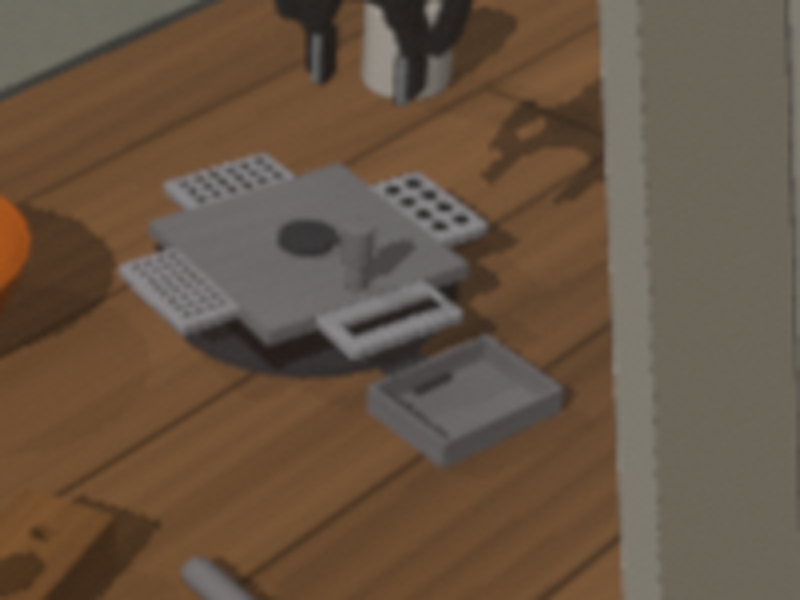

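The pin stands upright at full depth. Its head top is at (321,238) in the wrist view (predicted (322,240) for fully home) and at (350,230) in the side view (predicted (349.5,229.6)). The gripper is clear, so I'll hand the job in.

```bash
python3 -c "
from workcell import *
print(get_obs()['clock'],finish_job())"
```

```text
the job is handed in; nothing more can be done
24.35 None
```

The job is done and handed in at 24.35 s: the pin stands fully home in the hidden socket with the gripper open and clear above it.

- **What I did:** I took the pin from the stand and put it through the turret hole. I swung the turret about 2.2 rad clockwise (the shorter way) until the slicer faced the tray, then felt for the socket. Swinging about 0.11 rad further clockwise, the pin dropped in, and I lowered it to the bottom and let go.
- **Forces:** The first touch on the plate reached about 14 N vertically. The feeling sweep ran at about 7 N, and seating the pin took about 8 N.
- **Last checks:** The pin sank 16.1 mm from the plate (16 mm expected). The head top was within 1–2 px of the fully home prediction in the wrist and side views. After release the force reading was near zero, and the turret stayed in place with the slicer at the tray.
- **Bystanders:** No contact showed in the forces. I did not compare every bystander's position before and after.
- **Disagreement:** The turret-axis position from different views varied by 1–3 mm. The fit and the swing still went without binding.

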